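# Step-stack three kitchen storage trays

## Robot

A 6-joint arm with a two-finger parallel gripper is mounted at the origin on a cart in front of the work surface, level with it; the furniture and walls round the work are solid. World frame = base frame: x ahead of the robot, y to its left, z up, the work surface at z = 0. Lengths are in m, angles in rad, forces in N, time in s.
With the tool pointing down it reaches from about 0.25 to 0.775 m from the base axis. Payload 4 kg.
Tool frame: the origin (TCP) lies at the very end of the fingers, on their centre line; the grasp point (between the pads) lies pinch_z behind it (pinch_z is the distance from the TCP to the grasp point, in m); z points along the fingers, y is the line along which they close (so a half turn about z gives the same grasp; the last joint's range is limited). The gripper opens to 85 mm and grips with 20 to 120 N. Pads are 22 mm wide; open, the fingers measure 114 mm over their backs; the gripper's body (76 mm by 85 mm) begins 54 mm behind the grasp point. The pads swing forward as they close: fully open they stand 13 mm farther back than shut.
Start: joints at [1.111, 0.087, 1.371, -0, 1.684, -0.103], TCP at [0.192, 0.515, 0.231] pointing down, gripper open.
Joint ranges: [-3.1, 3.1], [-0.76, 2.03], [0.27, 2.55], [-1.08, 4.22], [0.17, 2.65], [-2.57, 2.57]. Speed limits (rad/s): [2.79, 2.79, 3.14, 3.14, 3.14, 3.14].

## Interface

Orientations are given as a rotation vector (axis times angle).
In Python, from workcell import * gives the robot as it stands. The module is installed in compiled form; this text tells all that it offers.
- The arm moves only by the tool play_rows, never from a script. Its argument "deltas" is a list of rows, each an object of numbers: "ax", "ay", "az": the turn, a rotation vector about the tool's x, y, z in rad; "dx", "dy", "dz": the shift along the tool's x, y, z in mm; "hand": the finger opening in mm, from 0 to 85.4. In form: [{"ax": .., "ay": .., "az": .., "dx": .., "dy": .., "dz": .., "hand": ..}, ...]. A call has 1 to 12 rows; each row is the pose to reach, as a shift and turn from the pose commanded when the call began, along the tool's axes at that moment; what a row does not reach only later rows make up. A row lasts 1/12 s, in which the tool goes at most 41.7 mm and 7.16 degrees, less where a joint would pass 70% of its speed; a pose out of reach is approached as far as the arm can. A call with a gripper value outside its range is refused whole. The fingers move at their own pace and stop on an object; "newtons" is the grip in N (left out, the last holds). Time passes only in rows, so rows that repeat a pose let the fingers close. It gives the time, the measured TCP pose, the force, the opening and the grip force at its end, in the units of the state.
- sense(): the state, without advancing time (a new reading comes with each control period).
- grab_frame(name): name is "scene" or "top" or "wrist"; returns a dict with "frame" (480x640x3 uint8, red, green, blue), "K" (3x3 intrinsics, pixels), "world_to_cam" (4x4, takes a point from world to camera coordinates). Camera axes: x right, y down, z forward; pixel columns grow to the right and rows downward; lengths in m; the calibration is good to about 2 mm. A picture is of the moment at which its call begins. There is no depth.
- finish_job(): hands the job in; it is judged then, once.
The state is a dict: "time": time; "joints": joint angles; "qvel": joint speeds; "tau": joint torques, N m; "ee_pos": TCP position; "tool_rot": TCP orientation; "contact_force": force on the tool from outside, world axes, zero at the start; "wrist_torque": the same for the moment, N m; "width": opening from 0.0 (shut) to 1.0 (fully open); "grasp_force": force on a finger pad.
Only numpy, scipy, OpenCV 4.12 (cv2) and the standard library are available. Lean on these libraries where they do the work, as an engineer would, in place of code of your own. Each camera call takes 0.05 s, during which the arm holds its last target. There are 200 camera calls.

## Task

Stack the storage trays in zigzag steps on the bottom tray, leaving that one about where it stands: first the deep tray, then the shallow one, each turned so that its front (the end with the finger dip) points to the back (the end with the lip) of the tray below. Set each tray down, without dropping it, level on the rims and short of the lip, let go of it, and only then slide it on until the toe under it is fully home beneath the lip and against the end wall, without pulling the tray below back out. Leave the jars and other food around untouched.

Things in the scene. Friction and masses are not known exactly. Their poses are not given: they have to be found in the camera images.
- bottom_tray: Bottom wooden tray, loose, 0.9 kg, on the worktop between the other two. 100 (its x) by 190 mm (y), side walls 10 mm, ends 8 mm, floor's top at z = 17. Origin: centre of the footprint, under the feet; z up. +y is its front. Rim at z = 59. Its back (-y) end points roughly to the robot's left.
- deep_tray: Deep wooden tray, 0.35 kg, starts left or right. 100 (its x) by 190 mm (y), side walls 10 mm, ends 8 mm, floor's top at z = 17. Origin: centre of the footprint, under the feet; z up. +y is its front. Rim at z = 59. In the bottom tray's frame: set down half turned with its origin at about (0, -20, 46) mm, never beyond y = -34, or the toe lands on the lip; slid on, it stops at y = -60.
- shallow_tray: Shallow wooden tray, 0.3 kg, starts on the other side. 100 (its x) by 190 mm (y), side walls 10 mm, ends 8 mm, floor's top at z = 17. Origin: centre of the footprint, under the feet; z up. +y is its front. Rim at z = 47. Goes on the deep tray the same way: in the deep tray's frame, half turned, set down at about (0, -20, 46) mm; slid on, it stops at y = -60, back over the bottom tray.
- bottom_tray_front (a point): Top middle of the front end wall of the bottom tray, at (0, 95, 45) mm: the foot of the 40 mm wide, 14 mm deep finger dip that marks the front.
- bottom_tray_bar (a point): Middle of the top of the grip bar of the bottom tray. All mm in the tray's frame; alike on all three. The bar crosses the inside from wall to wall at y = 0, 14 mm thick along y, from the floor (z = 17) up to z = 43; the compartments on both sides are empty, so it can be pinched along y from above.
- bottom_tray_lip (a point): Middle of the inner edge of the lip at the back end of the bottom tray, on top (y = -69, rim height). All mm in the tray's frame; alike on all three. The flat lip is 5 mm thick, flush with the rim, and reaches 18 mm inward from the back wall (inner face y = -87, outer face y = -95).
- bottom_tray_toe (a point): Tip of the toe under the bottom tray, at (0, 27, 0). All mm in the tray's frame; alike on all three. Feet 66 mm wide, 13 mm deep: one at y = -86 to -74; one at y = -5 to 7 with a 5 mm thick toe running forward to y = 27, 8 mm gap above. Stacked, the underside (z = 13) lies on the side rims below, feet inside with 7 mm play each side.
- deep_tray_front (a point): Top middle of the front end wall of the deep tray, at (0, 95, 45) mm: the foot of the 40 mm wide, 14 mm deep finger dip that marks the front.
- deep_tray_bar (a point): Middle of the top of the grip bar of the deep tray. All mm in the tray's frame; alike on all three. The bar crosses the inside from wall to wall at y = 0, 14 mm thick along y, from the floor (z = 17) up to z = 43; the compartments on both sides are empty, so it can be pinched along y from above.
- deep_tray_lip (a point): Middle of the inner edge of the lip at the back end of the deep tray, on top (y = -69, rim height). All mm in the tray's frame; alike on all three. The flat lip is 5 mm thick, flush with the rim, and reaches 18 mm inward from the back wall (inner face y = -87, outer face y = -95).
- deep_tray_toe (a point): Tip of the toe under the deep tray, at (0, 27, 0). All mm in the tray's frame; alike on all three. Feet 66 mm wide, 13 mm deep: one at y = -86 to -74; one at y = -5 to 7 with a 5 mm thick toe running forward to y = 27, 8 mm gap above. Stacked, the underside (z = 13) lies on the side rims below, feet inside with 7 mm play each side.
- shallow_tray_front (a point): Top middle of the front end wall of the shallow tray, at (0, 95, 33) mm: the foot of the 40 mm wide, 14 mm deep finger dip that marks the front.
- shallow_tray_bar (a point): Middle of the top of the grip bar of the shallow tray. All mm in the tray's frame; alike on all three. The bar crosses the inside from wall to wall at y = 0, 14 mm thick along y, from the floor (z = 17) up to z = 43; the compartments on both sides are empty, so it can be pinched along y from above.
- shallow_tray_lip (a point): Middle of the inner edge of the lip at the back end of the shallow tray, on top (y = -69, rim height). All mm in the tray's frame; alike on all three. The flat lip is 5 mm thick, flush with the rim, and reaches 18 mm inward from the back wall (inner face y = -87, outer face y = -95).
- shallow_tray_toe (a point): Tip of the toe under the shallow tray, at (0, 27, 0). All mm in the tray's frame; alike on all three. Feet 66 mm wide, 13 mm deep: one at y = -86 to -74; one at y = -5 to 7 with a 5 mm thick toe running forward to y = 27, 8 mm gap above. Stacked, the underside (z = 13) lies on the side rims below, feet inside with 7 mm play each side.
- garlic: Bystander: white garlic bulb, 53 mm. Origin: centre of its underside.
- tin_fish: Bystander: low round tin, 86 mm wide, 40 mm high. Origin: centre of its underside.
- jam_jar: Bystander: jam jar with a lid, 70 mm wide, 101 mm high. Origin: centre of its underside.
- salt_shaker: Bystander: salt shaker, 44 mm wide, 90 mm high. Origin: centre of its underside.
- spice_1: Bystander: spice jar, 45 mm wide, 106 mm high. Origin: centre of its underside.
- spice_2: Bystander: second spice jar, 45 mm wide, 106 mm high. Origin: centre of its underside.
- lemon: Bystander: lemon, 71 x 53 x 51 mm. Origin: centre of its underside.

How it is judged:
By the outcome, as a careful person would: the job done as asked, in the order asked, and still so for the second after the job is handed in, with the robot touching nothing.
It also fails if it takes over 72 s, if anything falls off the work surface, if the arm or the gripper's body presses on something with over 40 N, if the wrist force passes 120 N, or if a joint passes its speed limit or range.

## Working session

There is one attempt and no reset: what is moved stays moved. The work goes in short steps, Python scripts to look and compute and a tool call to move; the robot and the scene stay as the last step left them, time stands still between calls to the robot, and variables do not carry over. Pictures are saved under pics/ and viewed, at most 10 in all, crops included, and the job is handed in when it is done.

Besides the shell and the picture viewer there is one more tool, called after "Call:" as name([rows], argument=value, ...), one row to a line, values as JSON. play_rows: Moves the arm, as the interface text tells. Its arguments: {"type":"object","properties":{"deltas":{"type":"array","items":{"type":"object","properties":{"ax":{"type":"number"},"ay":{"type":"number"},"az":{"type":"number"},"dx":{"type":"number"},"dy":{"type":"number"},"dz":{"type":"number"},"hand":{"type":"number"}}}},"newtons":{"type":"number"}},"required":["deltas"]}

```bash
mkdir -p pics; python3 - <<'E'
from workcell import *
import cv2, numpy as np
s=sense(); print({k:np.round(v,3).tolist() for k,v in s.items()})
for n in("top","scene"):
    f=grab_frame(n); cv2.imwrite(f"pics/{n}0.png",f["frame"][:,:,::-1]); np.savez(f"{n}0.npz",**f)
    print(n,f["K"].round(1).tolist(),f["world_to_cam"].round(3).tolist())
E
```

```text
{'time': 0.0, 'joints': [1.111, 0.088, 1.372, 0.0, 1.684, -0.103], 'qvel': [-0.0, -0.001, -0.001, -0.001, 0.0, 0.002], 'tau': [0.0, -35.187, -31.327, -0.0, 0.011, -0.0], 'ee_pos': [0.192, 0.515, 0.23], 'tool_rot': [-0.557, -3.091, 0.003], 'contact_force': [-0.232, -0.106, 0.003], 'wrist_torque': [0.019, -0.054, -0.04], 'grasp_force': 0.0, 'width': 1.001}
top [[473.1, 0.0, 314.9], [0.0, 473.1, 238.2], [0.0, 0.0, 1.0]] [[0.124, -0.992, 0.001, -0.033], [-0.964, -0.121, -0.237, 0.589], [0.235, 0.028, -0.971, 1.017], [0.0, 0.0, 0.0, 1.0]]
scene [[569.7, 0.0, 327.0], [0.0, 569.7, 241.6], [0.0, 0.0, 1.0]] [[0.504, -0.863, 0.019, -0.287], [-0.636, -0.386, -0.668, 0.433], [0.584, 0.325, -0.744, 1.344], [0.0, 0.0, 0.0, 1.0]]
```

View pics/top0.png

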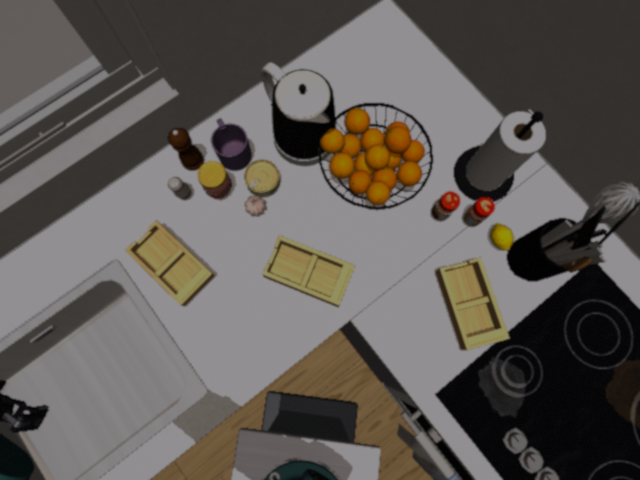

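View pics/scene0.png

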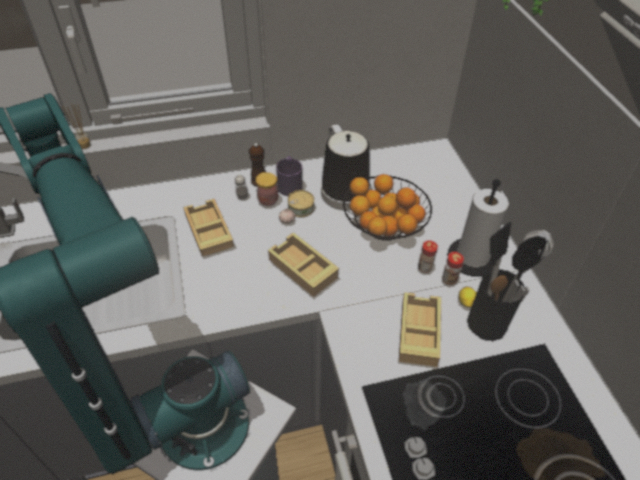

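```bash
python3 - <<'E'
import cv2, numpy as np
a=cv2.imread("pics/top0.png"); s=cv2.imread("pics/scene0.png")
c=[(170,262),(309,270),(473,303)]; d=[(208,226),(303,264),(421,328)]
r=lambda im,p,k:cv2.convertScaleAbs(cv2.resize(im[p[1]-50:p[1]+50,p[0]-50:p[0]+50],(k,k),interpolation=cv2.INTER_CUBIC),alpha=1.4)
cv2.imwrite("pics/crop0.png",np.vstack([np.hstack([r(a,p,266) for p in c]),np.hstack([r(s,p,266) for p in d])]))
E
```

```text
(no output)
```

View pics/crop0.png

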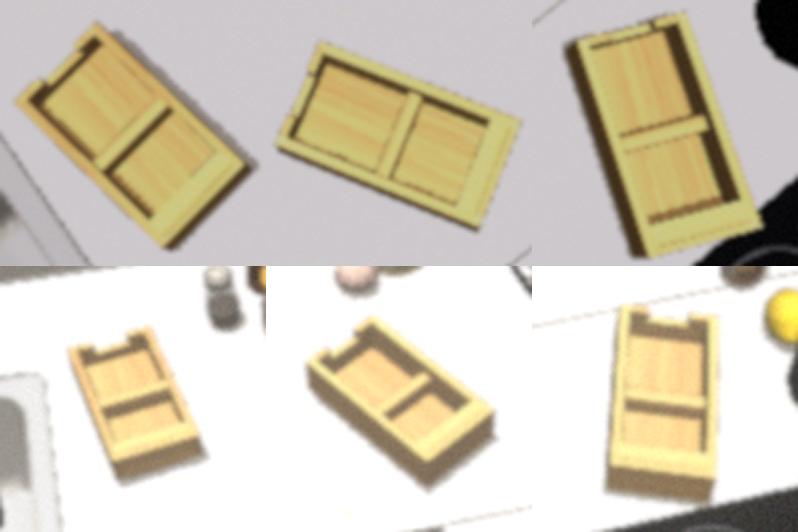

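```bash
python3 - <<'E'
import numpy as np, cv2
import workcell; print([k for k in dir(workcell) if k[0]!='_'], getattr(workcell,'pinch_z',None))
T=np.load("top0.npz");S=np.load("scene0.npz")
P=[f["K"]@f["world_to_cam"][:3] for f in(T,S)]
k=2.66
tc=[(170,262),(309,270),(473,303)]; sc=[(208,226),(303,264),(421,328)]
t=[[(17,100),(97,22),(250,163),(165,243)],[(277,146),(322,43),(522,120),(478,228)],[(577,40),(687,13),(765,225),(645,255)]]
s=[[(72,348),(150,328),(203,436),(113,458)],[(308,362),(372,318),(494,408),(430,462)],[(620,306),(718,316),(718,470),(608,462)]]
for i in range(3):
    a=(np.array(t[i])-[266*i,0])/k+np.array(tc[i])-50
    b=(np.array(s[i])-[266*i,266])/k+np.array(sc[i])-50
    X=cv2.triangulatePoints(P[0],P[1],a.T.astype(float),b.T.astype(float)); X=(X[:3]/X[3]).T
    print((X*1000).round().tolist())
    m=X.mean(0); d=(X[0]+X[1]-X[2]-X[3])/2; print("c",(m*1000).round(),"len",np.linalg.norm(d[:2]).round(3),"yaw front",np.degrees(np.arctan2(d[1],d[0])).round(1))
    for h in (.059,.047): # top-view only, fixed height
        Ri=T["world_to_cam"][:3,:3].T; o=-Ri@T["world_to_cam"][:3,3]
        D=(Ri@np.linalg.inv(T["K"])@np.c_[a,np.ones(4)].T).T; Y=o+D*((h-o[2])/D[:,2])[:,None]
        d=(Y[0]+Y[1]-Y[2]-Y[3])/2; print(h,(Y.mean(0)*1000).round(),np.linalg.norm(d[:2]).round(3),np.linalg.norm((Y[0]-Y[1])[:2]).round(3),np.degrees(np.arctan2(d[1],d[0])).round(1))
E
```

```text
['IKError', 'finish_job', 'grab_frame', 'pinch_z', 'sense'] 0.0187
[[512.0, 476.0, 46.0], [592.0, 424.0, 38.0], [482.0, 265.0, 43.0], [403.0, 326.0, 46.0]]
c [497. 373.  43.] len 0.19 yaw front 54.8
0.059 [496. 366.  59.] 0.187 0.095 55.3
0.047 [498. 370.  47.] 0.189 0.096 55.3
[[491.0, 148.0, 58.0], [586.0, 125.0, 54.0], [538.0, -57.0, 60.0], [444.0, -32.0, 55.0]]
c [515.  46.  57.] len 0.187 yaw front 75.5
0.059 [515.  45.  59.] 0.186 0.098 75.3
0.047 [517.  46.  47.] 0.188 0.099 75.3
[[557.0, -251.0, 55.0], [591.0, -342.0, 62.0], [420.0, -412.0, 70.0], [383.0, -319.0, 56.0]]
c [ 488. -331.   60.] len 0.185 yaw front 21.7
0.059 [ 489. -333.   59.] 0.186 0.1 21.9
0.047 [ 491. -337.   47.] 0.188 0.101 21.9
```

```bash
cat > h.py <<'E'
from workcell import *
import numpy as np, sys
from scipy.spatial.transform import Rotation as R
def Rt(psi):  # tool down, tool y at yaw psi (deg)
    p=np.radians(psi); y=np.array([np.cos(p),np.sin(p),0]); z=np.array([0,0,-1.]); return np.c_[np.cross(y,z),y,z]
def to(x,y,z,psi):  # mm, deg -> tool deltas
    s=sense(); r=R.from_rotvec(s["tool_rot"]); M=r.as_matrix()
    d=M.T@(np.array([x,y,z])-1000*np.array(s["ee_pos"])); a=R.from_matrix(M.T@Rt(psi)).as_rotvec()
    print("t",round(float(s["time"]),2),"pos",(1000*np.array(s["ee_pos"])).round(1),"psi",np.degrees(np.arctan2(M[1,1],M[0,1])).round(2),"F",np.round(s["contact_force"],1),"w",round(float(s["width"])*85.4,1),"g",round(float(s["grasp_force"]),1))
    print("dx dy dz",d.round(1),"ax ay az",a.round(4))
if __name__=="__main__": to(*map(float,sys.argv[1:]))
E
python3 h.py 488 -332 220 21.8
```

```text
t 0.1 pos [191.9 514.9 230.2] psi 69.56 F [-0.3 -0.4 -0.1] w 85.4 g 0.0
dx dy dz [-573.3 -690.2   11.5] ax ay az [-2.000e-03  7.000e-04  8.335e-01]
```

Call:
play_rows([
  {"dx":-573,"dy":-690,"dz":11,"az":0.833},
  {"dx":-573,"dy":-690,"dz":11,"az":0.833},
  {"dx":-573,"dy":-690,"dz":11,"az":0.833},
  {"dx":-573,"dy":-690,"dz":11,"az":0.833},
  {"dx":-573,"dy":-690,"dz":11,"az":0.833},
  {"dx":-573,"dy":-690,"dz":11,"az":0.833},
  {"dx":-573,"dy":-690,"dz":11,"az":0.833},
  {"dx":-573,"dy":-690,"dz":11,"az":0.833},
  {"dx":-573,"dy":-690,"dz":11,"az":0.833},
  {"dx":-573,"dy":-690,"dz":11,"az":0.833},
  {"dx":-573,"dy":-690,"dz":11,"az":0.833},
  {"dx":-573,"dy":-690,"dz":11,"az":0.833},
])

```text
invalid input
```

```bash
python3 h.py 488 -332 220 21.8
```

```text
t 0.1 pos [191.9 514.9 230.2] psi 69.56 F [-0.3 -0.4 -0.1] w 85.4 g 0.0
dx dy dz [-573.3 -690.2   11.5] ax ay az [-2.000e-03  7.000e-04  8.335e-01]
```

Call:
play_rows([
  {"ax":0,"ay":0,"az":0.833,"dx":-573,"dy":-690,"dz":11,"hand":85},
  {"ax":0,"ay":0,"az":0.833,"dx":-573,"dy":-690,"dz":11,"hand":85},
  {"ax":0,"ay":0,"az":0.833,"dx":-573,"dy":-690,"dz":11,"hand":85},
  {"ax":0,"ay":0,"az":0.833,"dx":-573,"dy":-690,"dz":11,"hand":85},
  {"ax":0,"ay":0,"az":0.833,"dx":-573,"dy":-690,"dz":11,"hand":85},
  {"ax":0,"ay":0,"az":0.833,"dx":-573,"dy":-690,"dz":11,"hand":85},
  {"ax":0,"ay":0,"az":0.833,"dx":-573,"dy":-690,"dz":11,"hand":85},
  {"ax":0,"ay":0,"az":0.833,"dx":-573,"dy":-690,"dz":11,"hand":85},
  {"ax":0,"ay":0,"az":0.833,"dx":-573,"dy":-690,"dz":11,"hand":85},
  {"ax":0,"ay":0,"az":0.833,"dx":-573,"dy":-690,"dz":11,"hand":85},
  {"ax":0,"ay":0,"az":0.833,"dx":-573,"dy":-690,"dz":11,"hand":85},
  {"ax":0,"ay":0,"az":0.833,"dx":-573,"dy":-690,"dz":11,"hand":85},
])

```text
time: 1.1
ee_pos: [0.3569, 0.0414, 0.225]
tool_rot: [1.76, 2.602, 0.001]
contact_force: [0.0, 0.8, -0.3]
width: 0.992
grasp_force: 0.0
```

```bash
python3 h.py 488 -332 220 21.8
```

```text
t 1.1 pos [356.9  41.4 225. ] psi 21.83 F [ 0.   0.8 -0.3] w 84.7 g 0.0
dx dy dz [-395.4  -17.1    5. ] ax ay az [ 0.0006 -0.      0.0006]
```

Call:
play_rows([
  {"ax":0,"ay":0,"az":0,"dx":-380,"dy":-17,"dz":5,"hand":60},
  {"ax":0,"ay":0,"az":0,"dx":-380,"dy":-17,"dz":5,"hand":60},
  {"ax":0,"ay":0,"az":0,"dx":-380,"dy":-17,"dz":5,"hand":60},
  {"ax":0,"ay":0,"az":0,"dx":-380,"dy":-17,"dz":5,"hand":60},
  {"ax":0,"ay":0,"az":0,"dx":-380,"dy":-17,"dz":5,"hand":60},
  {"ax":0,"ay":0,"az":0,"dx":-380,"dy":-17,"dz":5,"hand":60},
  {"ax":0,"ay":0,"az":0,"dx":-380,"dy":-17,"dz":5,"hand":60},
  {"ax":0,"ay":0,"az":0,"dx":-380,"dy":-17,"dz":5,"hand":60},
  {"ax":0,"ay":0,"az":0,"dx":-380,"dy":-17,"dz":5,"hand":60},
  {"ax":0,"ay":0,"az":0,"dx":-380,"dy":-17,"dz":5,"hand":60},
  {"ax":0,"ay":0,"az":0,"dx":-380,"dy":-17,"dz":5,"hand":60},
  {"ax":0,"ay":0,"az":0,"dx":-380,"dy":-17,"dz":5,"hand":60},
])

```text
time: 2.1
ee_pos: [0.4822, -0.3153, 0.2192]
tool_rot: [-1.76, -2.599, -0.001]
contact_force: [-1.0, 0.9, 0.1]
width: 0.7
grasp_force: 0.0
```

```bash
python3 h.py 488 -332 220 21.8; python3 - <<'E'
from workcell import *
import cv2,numpy as np
f=grab_frame("wrist"); np.savez("w1.npz",**f); cv2.imwrite("pics/w1.png",cv2.convertScaleAbs(f["frame"][:,:,::-1],alpha=1.3)); print(f["K"].round(1).tolist())
f=grab_frame("top"); np.savez("top1.npz",**f); cv2.imwrite("pics/top1.png",f["frame"][:,:,::-1])
E
```

```text
t 2.1 pos [ 482.2 -315.3  219.2] psi 21.8 F [-1.   0.9  0.1] w 59.8 g 0.0
dx dy dz [-17.7  -0.8  -0.9] ax ay az [-0.0007 -0.0026  0.    ]
[[425.5, 0.0, 327.6], [0.0, 425.5, 238.3], [0.0, 0.0, 1.0]]
```

View pics/w1.png

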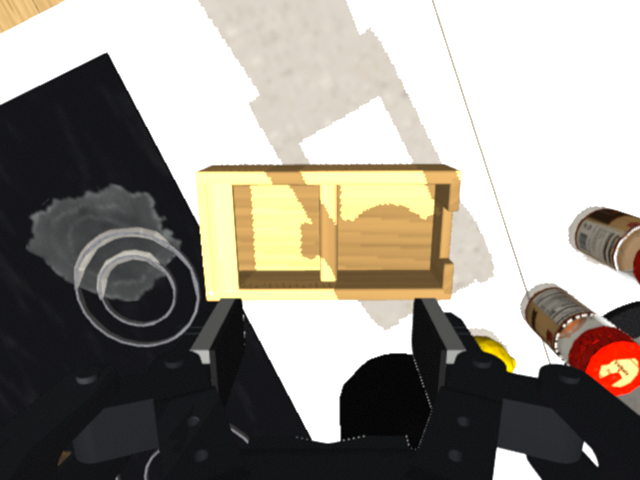

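```bash
cat > ray.py <<'E'
import numpy as np
def cast(f,px,h):
    W=f["world_to_cam"]; Ri=W[:3,:3].T; o=-Ri@W[:3,3]; a=np.atleast_2d(px)
    D=(Ri@np.linalg.inv(f["K"])@np.c_[a,np.ones(len(a))].T).T; return 1000*(o+D*((h/1000-o[2])/D[:,2])[:,None])[:,:2]
def pose(f,px,h):  # rim corners: front two, then back two (opposite ends in ring order)
    Y=cast(f,px,h); d=(Y[0]+Y[1]-Y[2]-Y[3])/2
    print("centre",Y.mean(0).round(1),"len",np.linalg.norm(d).round(1),"w",np.linalg.norm(Y[0]-Y[1]).round(1),np.linalg.norm(Y[2]-Y[3]).round(1),"yaw",np.degrees(np.arctan2(d[1],d[0])).round(2))
E
python3 - <<'E'
import numpy as np
from ray import *
f=np.load("w1.npz"); pose(f,[(459,172),(452,300),(206,300),(199,172)],59)
b=cast(f,[(329.5,183),(328.5,282)],43); d=b[1]-b[0]; print(b.mean(0).round(1),np.degrees(np.arctan2(d[1],d[0])).round(1)+90)
E
```

```text
centre [ 490.6 -330.1] len 187.3 w 98.6 98.6 yaw 21.83
[ 490.9 -330.9] 21.299999999999997
```

```bash
python3 h.py 490.7 -330.5 22 21.8
```

```text
t 2.2 pos [ 482.4 -314.3  220.4] psi 21.9 F [-0.8  0.3 -0.4] w 60.1 g 0.0
dx dy dz [-18.3   1.6 198.4] ax ay az [ 0.0003 -0.0005  0.0017]
```

Call:
play_rows([
  {"ax":0,"ay":0,"az":0,"dx":-18,"dy":2,"dz":20,"hand":50},
  {"ax":0,"ay":0,"az":0,"dx":-18,"dy":2,"dz":50,"hand":50},
  {"ax":0,"ay":0,"az":0,"dx":-18,"dy":2,"dz":80,"hand":50},
  {"ax":0,"ay":0,"az":0,"dx":-18,"dy":2,"dz":110,"hand":50},
  {"ax":0,"ay":0,"az":0,"dx":-18,"dy":2,"dz":140,"hand":50},
  {"ax":0,"ay":0,"az":0,"dx":-18,"dy":2,"dz":165,"hand":50},
  {"ax":0,"ay":0,"az":0,"dx":-18,"dy":2,"dz":180,"hand":50},
  {"ax":0,"ay":0,"az":0,"dx":-18,"dy":2,"dz":188,"hand":50},
  {"ax":0,"ay":0,"az":0,"dx":-18,"dy":2,"dz":188,"hand":50},
])

```text
time: 2.95
ee_pos: [0.4901, -0.3294, 0.0306]
tool_rot: [-1.757, -2.6, -0.001]
contact_force: [-0.6, -0.5, 0.3]
width: 0.58
grasp_force: 0.0
```

```bash
python3 h.py 490.7 -330.5 22 21.8
```

```text
t 2.95 pos [ 490.1 -329.4   30.6] psi 21.92 F [-0.6 -0.5  0.3] w 49.5 g 0.0
dx dy dz [-1.3  0.1  8.6] ax ay az [-0.0016 -0.0033  0.0021]
```

Call:
play_rows([
  {"ax":0,"ay":0,"az":0,"dx":-1,"dy":0,"dz":6,"hand":40},
  {"ax":0,"ay":0,"az":0,"dx":-1,"dy":0,"dz":10,"hand":25},
  {"ax":0,"ay":0,"az":0,"dx":-1,"dy":0,"dz":10,"hand":8},
  {"ax":0,"ay":0,"az":0,"dx":-1,"dy":0,"dz":10,"hand":8},
  {"ax":0,"ay":0,"az":0,"dx":-1,"dy":0,"dz":10,"hand":8},
  {"ax":0,"ay":0,"az":0,"dx":-1,"dy":0,"dz":10,"hand":8},
  {"ax":0,"ay":0,"az":0,"dx":-1,"dy":0,"dz":10,"hand":8},
  {"ax":0,"ay":0,"az":0,"dx":-1,"dy":0,"dz":10,"hand":8},
], newtons=60)

```text
time: 3.62
ee_pos: [0.4919, -0.3329, 0.0231]
tool_rot: [1.76, 2.601, -0.0]
contact_force: [-0.5, 0.8, 4.2]
width: 0.147
grasp_force: 62.3
```

```bash
python3 h.py 490.7 -330.5 160 21.8
```

```text
t 3.62 pos [ 491.9 -332.9   23.1] psi 21.83 F [-0.5  0.8  4.2] w 12.6 g 62.3
dx dy dz [ 2.500e+00 -1.000e-01 -1.369e+02] ax ay az [0.0007 0.0012 0.0005]
```

Call:
play_rows([
  {"ax":0,"ay":0,"az":0,"dx":0,"dy":0,"dz":-10,"hand":8},
  {"ax":0,"ay":0,"az":0,"dx":0,"dy":0,"dz":-25,"hand":8},
  {"ax":0,"ay":0,"az":0,"dx":0,"dy":0,"dz":-45,"hand":8},
  {"ax":0,"ay":0,"az":0,"dx":0,"dy":0,"dz":-70,"hand":8},
  {"ax":0,"ay":0,"az":0,"dx":0,"dy":0,"dz":-100,"hand":8},
  {"ax":0,"ay":0,"az":0,"dx":0,"dy":0,"dz":-130,"hand":8},
  {"ax":0,"ay":0,"az":0,"dx":0,"dy":0,"dz":-150,"hand":8},
  {"ax":0,"ay":0,"az":0,"dx":0,"dy":0,"dz":-155,"hand":8},
], newtons=60)

```text
time: 4.28
ee_pos: [0.493, -0.3337, 0.1821]
tool_rot: [1.756, 2.595, -0.001]
contact_force: [0.4, -0.9, -2.1]
width: 0.146
grasp_force: 61.5
```

```bash
python3 h.py 510 26 178 -104.6; python3 - <<'E'
import cv2,numpy as np
a=cv2.imread("pics/top1.png")[225:315,250:370]
cv2.imwrite("pics/crop1.png",cv2.convertScaleAbs(cv2.resize(a,None,fx=6,fy=6,interpolation=cv2.INTER_CUBIC),alpha=1.3))
E
```

```text
t 4.28 pos [ 493.  -333.7  182.1] psi 21.83 F [ 0.4 -0.9 -2.1] w 12.5 g 61.5
dx dy dz [327.6 149.5   2.4] ax ay az [ 9.7000e-03 -7.0000e-04  2.2066e+00]
```

View pics/crop1.png

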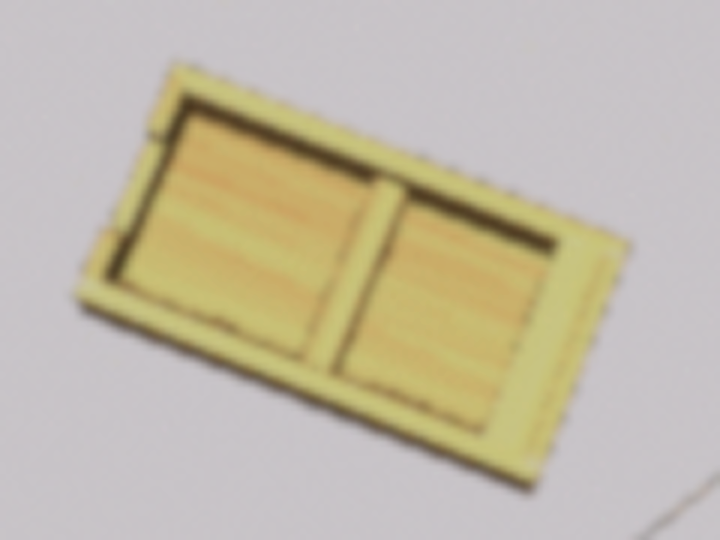

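```bash
python3 - <<'E'
import numpy as np
from ray import *
f=np.load("top1.npz"); a=np.array([(78,296),(175,62),(632,243),(535,479)])/6+[249.6,224.6]
pose(f,a,59)
b=np.array([(390,183),(320,368)])/6+[249.6,224.6]; b=cast(f,b,43); print(b.mean(0).round(1),b.round(1).tolist())
E
```

```text
centre [517.   46.7] len 188.1 w 98.3 97.6 yaw 75.22
[517.2  46.3] [[554.8, 37.5], [479.6, 55.1]]
```

Call:
play_rows([
  {"ax":0,"ay":0,"az":0.08,"dx":10,"dy":5,"dz":2,"hand":8},
  {"ax":0,"ay":0,"az":0.18,"dx":30,"dy":14,"dz":2,"hand":8},
  {"ax":0,"ay":0,"az":0.3,"dx":55,"dy":25,"dz":2,"hand":8},
  {"ax":0,"ay":0,"az":0.42,"dx":80,"dy":36,"dz":2,"hand":8},
  {"ax":0,"ay":0,"az":0.54,"dx":105,"dy":48,"dz":2,"hand":8},
  {"ax":0,"ay":0,"az":0.66,"dx":130,"dy":59,"dz":2,"hand":8},
  {"ax":0,"ay":0,"az":0.78,"dx":155,"dy":71,"dz":2,"hand":8},
  {"ax":0,"ay":0,"az":0.9,"dx":180,"dy":82,"dz":2,"hand":8},
  {"ax":0,"ay":0,"az":1.02,"dx":205,"dy":94,"dz":2,"hand":8},
  {"ax":0,"ay":0,"az":1.12,"dx":225,"dy":103,"dz":2,"hand":8},
  {"ax":0,"ay":0,"az":1.18,"dx":238,"dy":109,"dz":2,"hand":8},
  {"ax":0,"ay":0,"az":1.2,"dx":240,"dy":110,"dz":2,"hand":8},
])

```text
time: 5.28
ee_pos: [0.5033, -0.0659, 0.1731]
tool_rot: [-2.918, -1.154, 0.004]
contact_force: [1.1, 0.3, -3.7]
width: 0.147
grasp_force: 61.4
```

```bash
python3 h.py 511 27 150 -104.6
```

```text
t 5.28 pos [503.3 -65.9 173.1] psi -46.84 F [ 1.1  0.3 -3.7] w 12.5 g 61.4
dx dy dz [ 69.2 -62.4  23.3] ax ay az [-0.0035  0.0029  1.008 ]
```

Call:
play_rows([
  {"ax":0,"ay":0,"az":0.08,"dx":5,"dy":-4,"dz":2,"hand":8},
  {"ax":0,"ay":0,"az":0.18,"dx":13,"dy":-12,"dz":5,"hand":8},
  {"ax":0,"ay":0,"az":0.3,"dx":21,"dy":-19,"dz":8,"hand":8},
  {"ax":0,"ay":0,"az":0.42,"dx":29,"dy":-26,"dz":11,"hand":8},
  {"ax":0,"ay":0,"az":0.54,"dx":37,"dy":-33,"dz":14,"hand":8},
  {"ax":0,"ay":0,"az":0.66,"dx":45,"dy":-40,"dz":17,"hand":8},
  {"ax":0,"ay":0,"az":0.78,"dx":53,"dy":-47,"dz":20,"hand":8},
  {"ax":0,"ay":0,"az":0.9,"dx":61,"dy":-54,"dz":22,"hand":8},
  {"ax":0,"ay":0,"az":0.97,"dx":67,"dy":-60,"dz":23,"hand":8},
  {"ax":0,"ay":0,"az":1.0,"dx":69,"dy":-62,"dz":23,"hand":8},
  {"ax":0,"ay":0,"az":1.008,"dx":69,"dy":-62,"dz":23,"hand":8},
  {"ax":0,"ay":0,"az":1.008,"dx":69,"dy":-62,"dz":23,"hand":8},
])

```text
time: 6.28
ee_pos: [0.5119, 0.0231, 0.151]
tool_rot: [3.115, -0.4, -0.003]
contact_force: [-0.1, -0.5, -3.3]
width: 0.149
grasp_force: 61.4
```

```bash
python3 h.py 510 27.5 90 -104.6
```

```text
t 6.28 pos [511.9  23.1 151. ] psi -104.65 F [-0.1 -0.5 -3.3] w 12.7 g 61.4
dx dy dz [-2.8 -3.9 61. ] ax ay az [ 0.0009  0.0019 -0.0008]
```

Call:
play_rows([
  {"ax":0,"ay":0,"az":0,"dx":-2,"dy":-2,"dz":12,"hand":8},
  {"ax":0,"ay":0,"az":0,"dx":-3,"dy":-4,"dz":30,"hand":8},
  {"ax":0,"ay":0,"az":0,"dx":-3,"dy":-4,"dz":45,"hand":8},
  {"ax":0,"ay":0,"az":0,"dx":-3,"dy":-4,"dz":54,"hand":8},
  {"ax":0,"ay":0,"az":0,"dx":-3,"dy":-4,"dz":56,"hand":8},
  {"ax":0,"ay":0,"az":0,"dx":-3,"dy":-4,"dz":56,"hand":8},
])

```text
time: 6.78
ee_pos: [0.5097, 0.0279, 0.0949]
tool_rot: [3.116, -0.402, -0.004]
contact_force: [0.2, -0.7, -2.5]
width: 0.147
grasp_force: 61.3
```

```bash
python3 h.py 510 27.5 69 -104.6; python3 - <<'E'
from workcell import *
import cv2,numpy as np
w=grab_frame("wrist"); np.savez("w2.npz",**w); s=grab_frame("scene"); np.savez("s2.npz",**s); t=grab_frame("top"); np.savez("t2.npz",**t)
c=lambda f,x,y,a,b:cv2.resize(f["frame"][y-b:y+b,x-a:x+a,::-1],(400,300),interpolation=cv2.INTER_CUBIC)
W=cv2.resize(w["frame"][:,:,::-1],(400,300))
cv2.imwrite("pics/m2.png",np.vstack([np.hstack([W,c(s,303,245,80,60)]),np.hstack([c(t,309,260,80,60),W*0])]))
E
```

```text
t 6.78 pos [509.7  27.9  94.9] psi -104.69 F [ 0.2 -0.7 -2.5] w 12.6 g 61.3
dx dy dz [ 0.4  0.3 25.9] ax ay az [ 0.0005  0.0024 -0.0016]
```

View pics/m2.png

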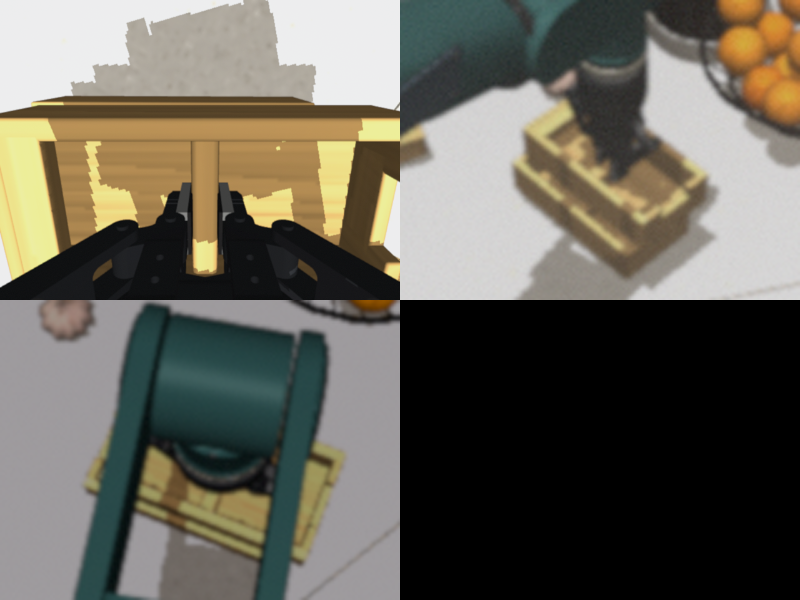

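Call:
play_rows([
  {"ax":0,"ay":0,"az":0,"dx":0,"dy":0,"dz":5,"hand":8},
  {"ax":0,"ay":0,"az":0,"dx":0,"dy":0,"dz":10,"hand":8},
  {"ax":0,"ay":0,"az":0,"dx":0,"dy":0,"dz":15,"hand":8},
  {"ax":0,"ay":0,"az":0,"dx":0,"dy":0,"dz":19,"hand":8},
  {"ax":0,"ay":0,"az":0,"dx":0,"dy":0,"dz":21,"hand":8},
  {"ax":0,"ay":0,"az":0,"dx":0,"dy":0,"dz":21,"hand":8},
])

```text
time: 7.43
ee_pos: [0.5099, 0.0282, 0.0742]
tool_rot: [3.116, -0.401, -0.003]
contact_force: [-0.6, 0.0, -3.1]
width: 0.146
grasp_force: 61.4
```

```bash
python3 h.py 510 27.5 69 -104.6
```

```text
t 7.43 pos [509.9  28.2  74.2] psi -104.68 F [-0.6  0.  -3.1] w 12.5 g 61.4
dx dy dz [0.3 0.7 5.2] ax ay az [ 0.0003  0.0019 -0.0013]
```

Call:
play_rows([
  {"ax":0,"ay":0,"az":0,"dx":0,"dy":0,"dz":1,"hand":8},
  {"ax":0,"ay":0,"az":0,"dx":0,"dy":0,"dz":2,"hand":8},
  {"ax":0,"ay":0,"az":0,"dx":0,"dy":0,"dz":3,"hand":8},
  {"ax":0,"ay":0,"az":0,"dx":0,"dy":0,"dz":4,"hand":8},
  {"ax":0,"ay":0,"az":0,"dx":0,"dy":0,"dz":4.5,"hand":8},
  {"ax":0,"ay":0,"az":0,"dx":0,"dy":0,"dz":4.5,"hand":8},
])

```text
time: 7.93
ee_pos: [0.5105, 0.0282, 0.0706]
tool_rot: [-3.116, 0.401, 0.0]
contact_force: [-0.4, 0.1, -2.4]
width: 0.145
grasp_force: 61.4
```

```bash
python3 h.py 510 27.5 69 -104.6
```

```text
t 7.93 pos [510.5  28.2  70.6] psi -104.68 F [-0.4  0.1 -2.4] w 12.4 g 61.4
dx dy dz [-0.3  0.8  1.6] ax ay az [-0.0001  0.0001 -0.0014]
```

Call:
play_rows([
  {"ax":0,"ay":0,"az":0,"dx":0,"dy":0,"dz":0.7,"hand":8},
  {"ax":0,"ay":0,"az":0,"dx":0,"dy":0,"dz":1.4,"hand":8},
  {"ax":0,"ay":0,"az":0,"dx":0,"dy":0,"dz":2,"hand":8},
  {"ax":0,"ay":0,"az":0,"dx":0,"dy":0,"dz":2,"hand":8},
])

```text
time: 8.27
ee_pos: [0.5107, 0.0282, 0.0692]
tool_rot: [-3.116, 0.401, -0.001]
contact_force: [-1.0, -1.2, 0.4]
width: 0.151
grasp_force: 61.9
```

```bash
python3 h.py 510 27.5 69 -104.6
```

```text
t 8.27 pos [510.7  28.2  69.2] psi -104.68 F [-1.  -1.2  0.4] w 12.9 g 61.9
dx dy dz [-0.5  0.8  0.2] ax ay az [-0.0001 -0.0003 -0.0014]
```

Call:
play_rows([
  {"ax":0,"ay":0,"az":0,"dx":0,"dy":0,"dz":0.5,"hand":8},
  {"ax":0,"ay":0,"az":0,"dx":0,"dy":0,"dz":0.5,"hand":8},
  {"ax":0,"ay":0,"az":0,"dx":0,"dy":0,"dz":0.5,"hand":14},
  {"ax":0,"ay":0,"az":0,"dx":0,"dy":0,"dz":0.5,"hand":20},
  {"ax":0,"ay":0,"az":0,"dx":0,"dy":0,"dz":0.5,"hand":30},
  {"ax":0,"ay":0,"az":0,"dx":0,"dy":0,"dz":0.5,"hand":30},
  {"ax":0,"ay":0,"az":0,"dx":0,"dy":0,"dz":0.5,"hand":30},
  {"ax":0,"ay":0,"az":0,"dx":0,"dy":0,"dz":0.5,"hand":30},
])

```text
time: 8.93
ee_pos: [0.5106, 0.0282, 0.068]
tool_rot: [-3.116, 0.401, -0.0]
contact_force: [0.2, -0.2, -0.3]
width: 0.352
grasp_force: 0.0
```

```bash
python3 h.py 510 27.5 69 -104.6; python3 - <<'E'
from workcell import *
import cv2,numpy as np
w=grab_frame("wrist"); np.savez("w3.npz",**w); s=grab_frame("scene"); np.savez("s3.npz",**s)
c=lambda f,x,y,a,b:cv2.resize(f["frame"][y-b:y+b,x-a:x+a,::-1],(400,300),interpolation=cv2.INTER_CUBIC)
cv2.imwrite("pics/m3.png",np.hstack([cv2.resize(w["frame"][:,:,::-1],(400,300)),c(s,303,245,64,48)]))
E
```

```text
t 8.93 pos [510.6  28.2  68. ] psi -104.68 F [ 0.2 -0.2 -0.3] w 30.0 g 0.0
dx dy dz [-0.4  0.8 -1. ] ax ay az [-0.0001 -0.     -0.0013]
```

View pics/m3.png

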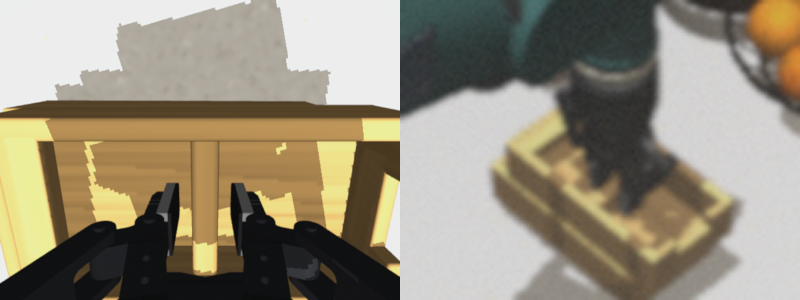

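Call:
play_rows([
  {"ax":0,"ay":0,"az":0,"dx":0,"dy":4,"dz":-1,"hand":30},
  {"ax":0,"ay":0,"az":0,"dx":0,"dy":7,"dz":-1,"hand":30},
  {"ax":0,"ay":0,"az":0,"dx":0,"dy":10,"dz":-1,"hand":30},
  {"ax":0,"ay":0,"az":0,"dx":0,"dy":14,"dz":-1,"hand":30},
  {"ax":0,"ay":0,"az":0,"dx":0,"dy":18,"dz":-1,"hand":30},
  {"ax":0,"ay":0,"az":0,"dx":0,"dy":22,"dz":-1,"hand":30},
  {"ax":0,"ay":0,"az":0,"dx":0,"dy":26,"dz":-1,"hand":30},
  {"ax":0,"ay":0,"az":0,"dx":0,"dy":30,"dz":-1,"hand":30},
  {"ax":0,"ay":0,"az":0,"dx":0,"dy":34,"dz":-1,"hand":30},
  {"ax":0,"ay":0,"az":0,"dx":0,"dy":38,"dz":-1,"hand":30},
  {"ax":0,"ay":0,"az":0,"dx":0,"dy":41,"dz":-1,"hand":30},
  {"ax":0,"ay":0,"az":0,"dx":0,"dy":43,"dz":-1,"hand":30},
])

```text
time: 10.03
ee_pos: [0.4997, -0.0137, 0.0693]
tool_rot: [-3.115, 0.402, -0.0]
contact_force: [0.6, 2.4, 1.3]
width: 0.354
grasp_force: 1.5
```

```bash
python3 h.py 510 27.5 69 -104.6
```

```text
t 10.03 pos [499.7 -13.7  69.3] psi -104.7 F [0.6 2.4 1.3] w 30.2 g 1.5
dx dy dz [ -0.5 -42.5   0.3] ax ay az [-0.0003 -0.0003 -0.0017]
```

Call:
play_rows([
  {"ax":0,"ay":0,"az":0,"dx":0,"dy":1,"dz":0,"hand":30},
  {"ax":0,"ay":0,"az":0,"dx":0,"dy":2,"dz":0,"hand":30},
  {"ax":0,"ay":0,"az":0,"dx":0,"dy":3,"dz":0,"hand":30},
])

```text
time: 10.28
ee_pos: [0.4991, -0.0162, 0.0693]
tool_rot: [-3.115, 0.401, -0.001]
contact_force: [0.5, 3.2, 2.5]
width: 0.35
grasp_force: 1.6
```

Call:
play_rows([
  {"ax":0,"ay":0,"az":0,"dx":0,"dy":0.8,"dz":0,"hand":30},
  {"ax":0,"ay":0,"az":0,"dx":0,"dy":1.5,"dz":0,"hand":30},
])

```text
time: 10.45
ee_pos: [0.4988, -0.0173, 0.0693]
tool_rot: [-3.115, 0.401, -0.001]
contact_force: [1.8, 5.1, 1.8]
width: 0.352
grasp_force: 2.9
```

Call:
play_rows([
  {"ax":0,"ay":0,"az":0,"dx":0,"dy":0.8,"dz":0,"hand":30},
  {"ax":0,"ay":0,"az":0,"dx":0,"dy":1.5,"dz":0,"hand":30},
])

```text
time: 10.62
ee_pos: [0.4988, -0.0176, 0.0695]
tool_rot: [-3.112, 0.401, -0.002]
contact_force: [2.9, 8.2, 2.1]
width: 0.351
grasp_force: 4.5
```

Call:
play_rows([
  {"ax":0,"ay":0,"az":0,"dx":0,"dy":-4,"dz":0,"hand":30},
  {"ax":0,"ay":0,"az":0,"dx":0,"dy":-9,"dz":0,"hand":30},
  {"ax":0,"ay":0,"az":0,"dx":0,"dy":-9,"dz":-15,"hand":30},
  {"ax":0,"ay":0,"az":0,"dx":0,"dy":-9,"dz":-40,"hand":30},
  {"ax":0,"ay":0,"az":0,"dx":0,"dy":-9,"dz":-75,"hand":50},
  {"ax":0,"ay":0,"az":0,"dx":0,"dy":-9,"dz":-110,"hand":50},
  {"ax":0,"ay":0,"az":0,"dx":0,"dy":-9,"dz":-145,"hand":50},
  {"ax":0,"ay":0,"az":0,"dx":0,"dy":-9,"dz":-165,"hand":50},
  {"ax":0,"ay":0,"az":0,"dx":0,"dy":-9,"dz":-170,"hand":50},
  {"ax":0,"ay":0,"az":0,"dx":0,"dy":-9,"dz":-170,"hand":50},
])

```text
time: 11.45
ee_pos: [0.5011, -0.011, 0.2407]
tool_rot: [3.115, -0.402, 0.005]
contact_force: [0.3, 0.3, -0.2]
width: 0.591
grasp_force: 0.0
```

```bash
python3 h.py 494 363 220 55.3; python3 - <<'E'
from workcell import *
import cv2,numpy as np
w=grab_frame("wrist"); np.savez("w4.npz",**w); cv2.imwrite("pics/w4.png",cv2.convertScaleAbs(w["frame"][:,:,::-1],alpha=1.2))
E
```

```text
t 11.45 pos [501.1 -11.  240.7] psi -104.7 F [ 0.3  0.3 -0.2] w 50.5 g 0.0
dx dy dz [-101.8 -360.    20.1] ax ay az [ 4.9000e-03  2.0000e-04 -2.7925e+00]
```

View pics/w4.png

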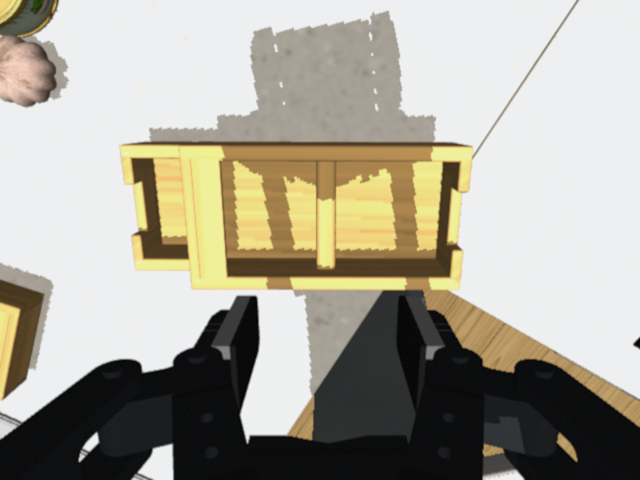

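```bash
python3 - <<'E'
import numpy as np
from ray import *
f=np.load("w4.npz"); pose(f,[(473,147),(462,289),(191,290),(180,147)],105)
b=cast(f,[(120,146),(136,269)],59).mean(0); d=cast(f,[(180,147),(191,290)],105).mean(0); print(b,d,np.linalg.norm(b-d))
b=cast(f,[(326.5,160),(325.5,268)],89); print(b.mean(0).round(1),np.degrees(np.arctan2(*(b[1]-b[0])[::-1])).round(1)+90)
print(cast(f,[(473,147),(462,289)],105).mean(0))
E
python3 h.py 494 363 230 -124.7
```

```text
centre [504.4 -10.3] len 189.6 w 98.2 98.9 yaw -104.58
[541.71575566 139.57473029] [528.31154603  81.49016661] 59.611151425102705
[504.8  -9.9] 254.7
[ 480.58208422 -102.02714615]
t 11.5 pos [500.2 -10.8 238.5] psi -104.7 F [ 0.1  0.  -0.2] w 50.2 g 0.0
dx dy dz [-100.8 -360.     8.2] ax ay az [0.0011 0.0004 0.3491]
```

Call:
play_rows([
  {"ax":0,"ay":0,"az":-0.12,"dx":-5,"dy":-15,"dz":2,"hand":50},
  {"ax":0,"ay":0,"az":-0.24,"dx":-10,"dy":-35,"dz":5,"hand":50},
  {"ax":0,"ay":0,"az":-0.36,"dx":-17,"dy":-60,"dz":8,"hand":50},
  {"ax":0,"ay":0,"az":-0.48,"dx":-25,"dy":-90,"dz":8,"hand":50},
  {"ax":0,"ay":0,"az":-0.6,"dx":-34,"dy":-120,"dz":8,"hand":50},
  {"ax":0,"ay":0,"az":-0.72,"dx":-42,"dy":-150,"dz":8,"hand":50},
  {"ax":0,"ay":0,"az":-0.84,"dx":-50,"dy":-180,"dz":8,"hand":50},
  {"ax":0,"ay":0,"az":-0.96,"dx":-59,"dy":-210,"dz":8,"hand":50},
  {"ax":0,"ay":0,"az":-1.08,"dx":-67,"dy":-240,"dz":8,"hand":50},
  {"ax":0,"ay":0,"az":-1.2,"dx":-75,"dy":-270,"dz":8,"hand":50},
  {"ax":0,"ay":0,"az":-1.32,"dx":-84,"dy":-300,"dz":8,"hand":50},
  {"ax":0,"ay":0,"az":-1.44,"dx":-92,"dy":-330,"dz":8,"hand":50},
])

```text
time: 12.5
ee_pos: [0.4936, 0.3328, 0.2273]
tool_rot: [2.602, 1.76, -0.01]
contact_force: [0.6, -0.7, 0.4]
width: 0.588
grasp_force: 0.0
```

```bash
python3 h.py 485 355 215 55.3
```

```text
t 12.5 pos [493.6 332.8 227.3] psi -21.84 F [ 0.6 -0.7  0.4] w 50.2 g 0.0
dx dy dz [ 17.5 -16.2  12.2] ax ay az [-0.0067  0.0021 -1.3463]
```

Call:
play_rows([
  {"ax":0,"ay":0,"az":-0.12,"dx":8,"dy":-8,"dz":6,"hand":50},
  {"ax":0,"ay":0,"az":-0.24,"dx":17,"dy":-16,"dz":12,"hand":50},
  {"ax":0,"ay":0,"az":-0.36,"dx":17,"dy":-16,"dz":12,"hand":50},
  {"ax":0,"ay":0,"az":-0.48,"dx":17,"dy":-16,"dz":12,"hand":50},
  {"ax":0,"ay":0,"az":-0.6,"dx":17,"dy":-16,"dz":12,"hand":50},
  {"ax":0,"ay":0,"az":-0.72,"dx":17,"dy":-16,"dz":12,"hand":50},
  {"ax":0,"ay":0,"az":-0.84,"dx":17,"dy":-16,"dz":12,"hand":50},
  {"ax":0,"ay":0,"az":-0.96,"dx":17,"dy":-16,"dz":12,"hand":50},
  {"ax":0,"ay":0,"az":-1.08,"dx":17,"dy":-16,"dz":12,"hand":50},
  {"ax":0,"ay":0,"az":-1.2,"dx":17,"dy":-16,"dz":12,"hand":50},
  {"ax":0,"ay":0,"az":-1.32,"dx":17,"dy":-16,"dz":12,"hand":50},
  {"ax":0,"ay":0,"az":-1.346,"dx":17,"dy":-16,"dz":12,"hand":50},
])

```text
time: 13.5
ee_pos: [0.4855, 0.3528, 0.2151]
tool_rot: [-0.939, -2.994, 0.009]
contact_force: [-0.4, 0.6, 0.5]
width: 0.588
grasp_force: 0.0
```

```bash
python3 - <<'E'
from workcell import *
import cv2,numpy as np
grab_frame("top"); w=grab_frame("wrist"); np.savez("w5.npz",**w); cv2.imwrite("pics/w5.png",cv2.convertScaleAbs(w["frame"][:,:,::-1],alpha=1.2))
E
python3 h.py 485 355 215 55.3
```

```text
t 13.6 pos [485.6 353.  215.5] psi 54.92 F [ 0.3 -0.5 -0.2] w 50.2 g 0.0
dx dy dz [1.6 1.4 0.5] ax ay az [-0.0058 -0.0021 -0.0066]
```

View pics/w5.png

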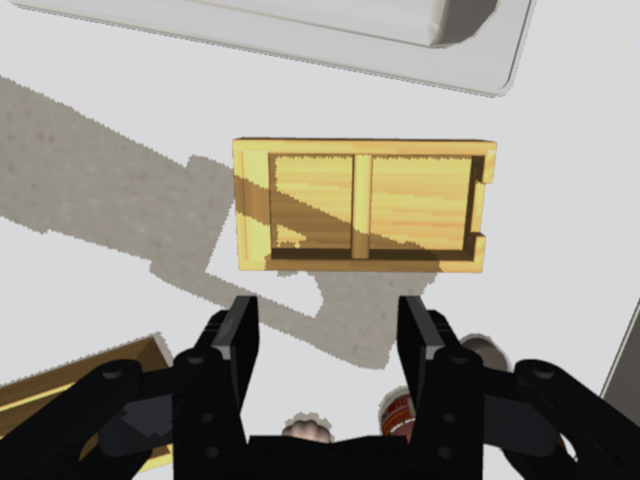

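```bash
python3 - <<'E'
import numpy as np
from ray import *
f=np.load("w5.npz"); pose(f,[(496,142),(482,272),(240,270),(233,140)],47)
b=cast(f,[(361.5,154),(360.5,259)],43); print(b.mean(0).round(1),np.degrees(np.arctan2(*(b[1]-b[0])[::-1])).round(1)+90)
E
python3 h.py 497 372 30 55.0
```

```text
centre [497.8 376.2] len 187.8 w 98.6 98.7 yaw 54.7
[497.7 375.3] 55.8
t 13.6 pos [485.6 353.  215.5] psi 54.92 F [ 0.3 -0.5 -0.2] w 50.2 g 0.0
dx dy dz [  1.2  23.2 185.4] ax ay az [-0.0058 -0.0021 -0.0014]
```

Call:
play_rows([
  {"ax":-0.006,"ay":-0.002,"az":0,"dx":3,"dy":15,"dz":15,"hand":50},
  {"ax":-0.006,"ay":-0.002,"az":0,"dx":3,"dy":27,"dz":40,"hand":50},
  {"ax":-0.006,"ay":-0.002,"az":0,"dx":3,"dy":27,"dz":70,"hand":50},
  {"ax":-0.006,"ay":-0.002,"az":0,"dx":3,"dy":27,"dz":100,"hand":50},
  {"ax":-0.006,"ay":-0.002,"az":0,"dx":3,"dy":27,"dz":130,"hand":50},
  {"ax":-0.006,"ay":-0.002,"az":0,"dx":3,"dy":27,"dz":155,"hand":50},
  {"ax":-0.006,"ay":-0.002,"az":0,"dx":3,"dy":27,"dz":172,"hand":50},
  {"ax":-0.006,"ay":-0.002,"az":0,"dx":3,"dy":27,"dz":182,"hand":50},
  {"ax":-0.006,"ay":-0.002,"az":0,"dx":3,"dy":27,"dz":184,"hand":50},
  {"ax":-0.006,"ay":-0.002,"az":0,"dx":3,"dy":27,"dz":184,"hand":50},
])

```text
time: 14.43
ee_pos: [0.499, 0.3771, 0.0339]
tool_rot: [0.946, 2.993, 0.005]
contact_force: [-0.3, -0.4, 0.7]
width: 0.578
grasp_force: 0.0
```

```bash
python3 h.py 497.8 375.8 22.5 55
```

```text
t 14.43 pos [499.  377.1  33.9] psi 54.92 F [-0.3 -0.4  0.7] w 49.3 g 0.0
dx dy dz [ 0.2 -1.8 11.4] ax ay az [ 0.0036  0.0011 -0.0014]
```

Call:
play_rows([
  {"ax":0.003,"ay":0,"az":0,"dx":0,"dy":-2,"dz":6,"hand":40},
  {"ax":0.003,"ay":0,"az":0,"dx":0,"dy":-2,"dz":11,"hand":25},
  {"ax":0.003,"ay":0,"az":0,"dx":0,"dy":-2,"dz":11,"hand":8},
  {"ax":0.003,"ay":0,"az":0,"dx":0,"dy":-2,"dz":11,"hand":8},
  {"ax":0.003,"ay":0,"az":0,"dx":0,"dy":-2,"dz":11,"hand":8},
  {"ax":0.003,"ay":0,"az":0,"dx":0,"dy":-2,"dz":11,"hand":8},
  {"ax":0.003,"ay":0,"az":0,"dx":0,"dy":-2,"dz":11,"hand":8},
  {"ax":0.003,"ay":0,"az":0,"dx":0,"dy":-2,"dz":11,"hand":8},
], newtons=60)

```text
time: 15.1
ee_pos: [0.4988, 0.3761, 0.0244]
tool_rot: [0.945, 2.993, 0.004]
contact_force: [0.1, 0.5, -1.3]
width: 0.146
grasp_force: 62.1
```

```bash
python3 h.py 497.8 375.8 190 55
```

```text
t 15.1 pos [498.8 376.1  24.4] psi 54.94 F [ 0.1  0.5 -1.3] w 12.5 g 62.1
dx dy dz [   0.3   -0.3 -165.6] ax ay az [ 0.0036  0.0022 -0.001 ]
```

Call:
play_rows([
  {"ax":0.003,"ay":0.002,"az":0,"dx":0,"dy":0,"dz":-10,"hand":8},
  {"ax":0.003,"ay":0.002,"az":0,"dx":0,"dy":0,"dz":-25,"hand":8},
  {"ax":0.003,"ay":0.002,"az":0,"dx":0,"dy":0,"dz":-45,"hand":8},
  {"ax":0.003,"ay":0.002,"az":0,"dx":0,"dy":0,"dz":-70,"hand":8},
  {"ax":0.003,"ay":0.002,"az":0,"dx":0,"dy":0,"dz":-100,"hand":8},
  {"ax":0.003,"ay":0.002,"az":0,"dx":0,"dy":0,"dz":-130,"hand":8},
  {"ax":0.003,"ay":0.002,"az":0,"dx":0,"dy":0,"dz":-155,"hand":8},
  {"ax":0.003,"ay":0.002,"az":0,"dx":0,"dy":0,"dz":-170,"hand":8},
  {"ax":0.003,"ay":0.002,"az":0,"dx":0,"dy":0,"dz":-172,"hand":8},
])

```text
time: 15.85
ee_pos: [0.4995, 0.3768, 0.2018]
tool_rot: [0.944, 2.99, 0.011]
contact_force: [0.7, 1.0, -3.0]
width: 0.148
grasp_force: 62.0
```

```bash
python3 h.py 509.5 9.2 180 75.4
```

```text
t 15.85 pos [499.5 376.8 201.8] psi 54.95 F [ 0.7  1.  -3. ] w 12.6 g 62.0
dx dy dz [-219.2 -295.4   20.2] ax ay az [ 0.0074  0.0047 -0.3569]
```

Call:
play_rows([
  {"ax":0.004,"ay":0.002,"az":-0.01,"dx":-5,"dy":-7,"dz":0,"hand":8},
  {"ax":0.004,"ay":0.002,"az":-0.03,"dx":-16,"dy":-22,"dz":1,"hand":8},
  {"ax":0.004,"ay":0.002,"az":-0.06,"dx":-34,"dy":-46,"dz":3,"hand":8},
  {"ax":0.004,"ay":0.002,"az":-0.095,"dx":-56,"dy":-75,"dz":5,"hand":8},
  {"ax":0.004,"ay":0.002,"az":-0.13,"dx":-78,"dy":-105,"dz":7,"hand":8},
  {"ax":0.004,"ay":0.002,"az":-0.165,"dx":-100,"dy":-135,"dz":9,"hand":8},
  {"ax":0.004,"ay":0.002,"az":-0.2,"dx":-122,"dy":-165,"dz":11,"hand":8},
  {"ax":0.004,"ay":0.002,"az":-0.235,"dx":-144,"dy":-195,"dz":13,"hand":8},
  {"ax":0.004,"ay":0.002,"az":-0.27,"dx":-166,"dy":-224,"dz":15,"hand":8},
  {"ax":0.004,"ay":0.002,"az":-0.3,"dx":-186,"dy":-251,"dz":17,"hand":8},
  {"ax":0.004,"ay":0.002,"az":-0.33,"dx":-202,"dy":-272,"dz":19,"hand":8},
  {"ax":0.004,"ay":0.002,"az":-0.345,"dx":-212,"dy":-286,"dz":20,"hand":8},
])

```text
time: 16.85
ee_pos: [0.5053, 0.0166, 0.1732]
tool_rot: [-0.419, -3.105, 0.008]
contact_force: [-0.7, 0.0, -2.7]
width: 0.147
grasp_force: 61.8
```

```bash
python3 h.py 509.5 9.2 180 75.4
```

```text
t 16.85 pos [505.3  16.6 173.2] psi 74.64 F [-0.7  0.  -2.7] w 12.6 g 61.8
dx dy dz [-6.  -6.1 -6.8] ax ay az [-0.006  -0.0079 -0.0133]
```

Call:
play_rows([
  {"ax":-0.004,"ay":-0.005,"az":-0.013,"dx":-6,"dy":-4,"dz":0,"hand":8},
  {"ax":-0.004,"ay":-0.005,"az":-0.013,"dx":-6,"dy":-4,"dz":8,"hand":8},
  {"ax":-0.004,"ay":-0.005,"az":-0.013,"dx":-6,"dy":-4,"dz":12,"hand":8},
  {"ax":-0.004,"ay":-0.005,"az":-0.013,"dx":-6,"dy":-4,"dz":12,"hand":8},
  {"ax":-0.004,"ay":-0.005,"az":-0.013,"dx":-6,"dy":-4,"dz":12,"hand":8},
])

```text
time: 17.27
ee_pos: [0.5112, 0.0156, 0.1629]
tool_rot: [-0.395, -3.116, -0.001]
contact_force: [0.4, -0.5, -2.8]
width: 0.145
grasp_force: 61.9
```

```bash
python3 h.py 509.5 9.2 142 75.4
```

```text
t 17.27 pos [511.2  15.6 162.9] psi 75.55 F [ 0.4 -0.5 -2.8] w 12.4 g 61.9
dx dy dz [ 0.  -6.7 20.9] ax ay az [ 0.0005 -0.0004  0.0026]
```

Call:
play_rows([
  {"ax":0,"ay":0,"az":0.003,"dx":0,"dy":-4,"dz":6,"hand":8},
  {"ax":0,"ay":0,"az":0.003,"dx":0,"dy":-7,"dz":16,"hand":8},
  {"ax":0,"ay":0,"az":0.003,"dx":0,"dy":-7,"dz":24,"hand":8},
  {"ax":0,"ay":0,"az":0.003,"dx":0,"dy":-7,"dz":30,"hand":8},
  {"ax":0,"ay":0,"az":0.003,"dx":0,"dy":-7,"dz":36,"hand":8},
  {"ax":0,"ay":0,"az":0.003,"dx":0,"dy":-7,"dz":41,"hand":8},
  {"ax":0,"ay":0,"az":0.003,"dx":0,"dy":-7,"dz":43,"hand":8},
  {"ax":0,"ay":0,"az":0.003,"dx":0,"dy":-7,"dz":43,"hand":8},
])

```text
time: 17.93
ee_pos: [0.51, 0.0077, 0.1203]
tool_rot: [0.402, 3.115, 0.0]
contact_force: [0.2, -0.3, -2.9]
width: 0.143
grasp_force: 61.8
```

```bash
python3 h.py 509.5 9.2 116 75.4
```

```text
t 17.93 pos [510.    7.7 120.3] psi 75.29 F [ 0.2 -0.3 -2.9] w 12.2 g 61.8
dx dy dz [0.8 1.3 4.3] ax ay az [ 0.0003  0.0009 -0.002 ]
```

Call:
play_rows([
  {"ax":0,"ay":0,"az":0,"dx":0.5,"dy":1,"dz":0.8,"hand":8},
  {"ax":0,"ay":0,"az":0,"dx":0.5,"dy":1,"dz":1.6,"hand":8},
  {"ax":0,"ay":0,"az":0,"dx":0.5,"dy":1,"dz":2.4,"hand":8},
  {"ax":0,"ay":0,"az":0,"dx":0.5,"dy":1,"dz":3,"hand":8},
  {"ax":0,"ay":0,"az":0,"dx":0.5,"dy":1,"dz":3,"hand":8},
])

```text
time: 18.35
ee_pos: [0.5102, 0.0088, 0.1182]
tool_rot: [0.402, 3.113, 0.0]
contact_force: [0.9, -0.1, -2.3]
width: 0.147
grasp_force: 61.8
```

Call:
play_rows([
  {"ax":0,"ay":0,"az":0,"dx":0,"dy":0,"dz":0.5,"hand":8},
  {"ax":0,"ay":0,"az":0,"dx":0,"dy":0,"dz":1,"hand":8},
  {"ax":0,"ay":0,"az":0,"dx":0,"dy":0,"dz":1,"hand":8},
])

```text
time: 18.6
ee_pos: [0.5101, 0.0088, 0.1171]
tool_rot: [0.402, 3.113, 0.0]
contact_force: [0.5, -0.7, -2.3]
width: 0.144
grasp_force: 61.8
```

Call:
play_rows([
  {"ax":0,"ay":0,"az":0,"dx":0,"dy":0,"dz":0.6,"hand":8},
  {"ax":0,"ay":0,"az":0,"dx":0,"dy":0,"dz":1,"hand":8},
  {"ax":0,"ay":0,"az":0,"dx":0,"dy":0,"dz":1,"hand":8},
])

```text
time: 18.85
ee_pos: [0.5102, 0.0087, 0.1164]
tool_rot: [0.402, 3.113, 0.0]
contact_force: [-0.1, -0.6, -1.1]
width: 0.148
grasp_force: 62.1
```

Call:
play_rows([
  {"ax":0,"ay":0,"az":0,"dx":0,"dy":0,"dz":0.4,"hand":8},
  {"ax":0,"ay":0,"az":0,"dx":0,"dy":0,"dz":0.7,"hand":8},
  {"ax":0,"ay":0,"az":0,"dx":0,"dy":0,"dz":0.7,"hand":8},
])

```text
time: 19.1
ee_pos: [0.5103, 0.0087, 0.1164]
tool_rot: [0.402, 3.113, 0.0]
contact_force: [-1.9, -0.3, 3.3]
width: 0.146
grasp_force: 62.6
```

Call:
play_rows([
  {"ax":0,"ay":0,"az":0,"dx":0,"dy":0,"dz":0,"hand":14},
  {"ax":0,"ay":0,"az":0,"dx":0,"dy":0,"dz":0,"hand":20},
  {"ax":0,"ay":0,"az":0,"dx":0,"dy":0,"dz":0,"hand":30},
  {"ax":0,"ay":0,"az":0,"dx":0,"dy":0,"dz":0,"hand":30},
  {"ax":0,"ay":0,"az":0,"dx":0,"dy":0,"dz":0,"hand":30},
  {"ax":0,"ay":0,"az":0,"dx":0,"dy":0,"dz":0,"hand":30},
])

```text
time: 19.6
ee_pos: [0.5102, 0.0088, 0.1153]
tool_rot: [0.402, 3.113, 0.0]
contact_force: [-0.1, 0.3, -0.2]
width: 0.35
grasp_force: 0.0
```

Call:
play_rows([
  {"ax":0,"ay":0,"az":0,"dx":0,"dy":4,"dz":-1,"hand":30},
  {"ax":0,"ay":0,"az":0,"dx":0,"dy":7,"dz":-1,"hand":30},
  {"ax":0,"ay":0,"az":0,"dx":0,"dy":10,"dz":-1,"hand":30},
  {"ax":0,"ay":0,"az":0,"dx":0,"dy":14,"dz":-1,"hand":30},
  {"ax":0,"ay":0,"az":0,"dx":0,"dy":18,"dz":-1,"hand":30},
  {"ax":0,"ay":0,"az":0,"dx":0,"dy":22,"dz":-1,"hand":30},
  {"ax":0,"ay":0,"az":0,"dx":0,"dy":26,"dz":-1,"hand":30},
  {"ax":0,"ay":0,"az":0,"dx":0,"dy":30,"dz":-1,"hand":30},
  {"ax":0,"ay":0,"az":0,"dx":0,"dy":34,"dz":-1,"hand":30},
  {"ax":0,"ay":0,"az":0,"dx":0,"dy":38,"dz":-1,"hand":30},
  {"ax":0,"ay":0,"az":0,"dx":0,"dy":41,"dz":-1,"hand":30},
  {"ax":0,"ay":0,"az":0,"dx":0,"dy":42,"dz":-1,"hand":30},
])

```text
time: 20.6
ee_pos: [0.521, 0.0498, 0.1167]
tool_rot: [0.401, 3.113, 0.0]
contact_force: [-0.7, -3.0, 1.6]
width: 0.35
grasp_force: 1.7
```

```bash
python3 h.py 510 9 116 75.4
```

```text
t 20.6 pos [521.   49.8 116.7] psi 75.32 F [-0.7 -3.   1.6] w 29.9 g 1.7
dx dy dz [  0.3 -42.3   0.6] ax ay az [ 0.0005  0.0027 -0.0015]
```

Call:
play_rows([
  {"ax":0,"ay":0,"az":0,"dx":0,"dy":1,"dz":0,"hand":30},
  {"ax":0,"ay":0,"az":0,"dx":0,"dy":2,"dz":0,"hand":30},
  {"ax":0,"ay":0,"az":0,"dx":0,"dy":3,"dz":0,"hand":30},
])

```text
time: 20.85
ee_pos: [0.5216, 0.0522, 0.1166]
tool_rot: [0.402, 3.113, -0.0]
contact_force: [-1.0, -3.8, 3.4]
width: 0.355
grasp_force: 2.0
```

Call:
play_rows([
  {"ax":0,"ay":0,"az":0,"dx":0,"dy":0.7,"dz":0,"hand":30},
  {"ax":0,"ay":0,"az":0,"dx":0,"dy":1.3,"dz":0,"hand":30},
])

```text
time: 21.02
ee_pos: [0.522, 0.0535, 0.1165]
tool_rot: [0.402, 3.113, 0.0]
contact_force: [-0.0, -1.8, 1.4]
width: 0.356
grasp_force: 0.8
```

Call:
play_rows([
  {"ax":0,"ay":0,"az":0,"dx":0,"dy":0.3,"dz":0,"hand":30},
  {"ax":0,"ay":0,"az":0,"dx":0,"dy":0.6,"dz":0,"hand":30},
])

```text
time: 21.18
ee_pos: [0.5221, 0.0542, 0.1165]
tool_rot: [0.402, 3.113, 0.001]
contact_force: [0.1, -1.3, 1.4]
width: 0.354
grasp_force: 1.1
```

Call:
play_rows([
  {"ax":0,"ay":0,"az":0,"dx":0,"dy":0.5,"dz":0,"hand":30},
  {"ax":0,"ay":0,"az":0,"dx":0,"dy":0.9,"dz":0,"hand":30},
])

```text
time: 21.35
ee_pos: [0.5223, 0.0551, 0.1164]
tool_rot: [0.402, 3.113, 0.001]
contact_force: [-0.4, -2.6, 2.2]
width: 0.351
grasp_force: 1.6
```

Call:
play_rows([
  {"ax":0,"ay":0,"az":0,"dx":0,"dy":0.3,"dz":0,"hand":30},
  {"ax":0,"ay":0,"az":0,"dx":0,"dy":0.6,"dz":0,"hand":30},
])

```text
time: 21.52
ee_pos: [0.5223, 0.0553, 0.1164]
tool_rot: [0.402, 3.114, -0.001]
contact_force: [-0.3, -4.4, 2.4]
width: 0.35
grasp_force: 2.2
```

Call:
play_rows([
  {"ax":0,"ay":0,"az":0,"dx":0,"dy":0.3,"dz":0,"hand":30},
  {"ax":0,"ay":0,"az":0,"dx":0,"dy":0.5,"dz":0,"hand":30},
])

```text
time: 21.68
ee_pos: [0.5224, 0.0557, 0.1165]
tool_rot: [0.402, 3.114, -0.001]
contact_force: [-1.2, -5.5, 2.1]
width: 0.352
grasp_force: 2.5
```

Call:
play_rows([
  {"ax":0,"ay":0,"az":0,"dx":0,"dy":-4,"dz":0,"hand":30},
  {"ax":0,"ay":0,"az":0,"dx":0,"dy":-9,"dz":0,"hand":30},
  {"ax":0,"ay":0,"az":0,"dx":0,"dy":-9,"dz":-15,"hand":30},
  {"ax":0,"ay":0,"az":0,"dx":0,"dy":-9,"dz":-40,"hand":30},
  {"ax":0,"ay":0,"az":0,"dx":0,"dy":-9,"dz":-75,"hand":30},
  {"ax":0,"ay":0,"az":0,"dx":0,"dy":-15,"dz":-110,"hand":30},
  {"ax":0,"ay":0,"az":0,"dx":0,"dy":-30,"dz":-145,"hand":30},
  {"ax":0,"ay":0,"az":0,"dx":0,"dy":-40,"dz":-175,"hand":30},
  {"ax":0,"ay":0,"az":0,"dx":0,"dy":-50,"dz":-190,"hand":30},
  {"ax":0,"ay":0,"az":0,"dx":0,"dy":-50,"dz":-195,"hand":30},
  {"ax":0,"ay":0,"az":0,"dx":0,"dy":-50,"dz":-195,"hand":30},
])

```text
time: 22.6
ee_pos: [0.5099, 0.008, 0.3128]
tool_rot: [0.402, 3.11, 0.003]
contact_force: [0.9, 0.1, -0.2]
width: 0.352
grasp_force: 0.0
```

```bash
python3 - <<'E'
from workcell import *
import cv2,numpy as np
grab_frame("top"); w=grab_frame("wrist"); np.savez("w6.npz",**w); im=w["frame"][:,:,::-1]
cv2.imwrite("pics/w6.png",cv2.resize(im[60:360],(0,0),fx=1.25,fy=1.25*1.5,interpolation=cv2.INTER_CUBIC))
E
python3 h.py 510 9 300 75.4
```

```text
t 22.7 pos [509.1   8.4 309.6] psi 75.33 F [ 1.7  0.7 -0.9] w 30.2 g 0.0
dx dy dz [-0.8  0.8  9.6] ax ay az [ 0.0012 -0.0006 -0.0013]
```

View pics/w6.png

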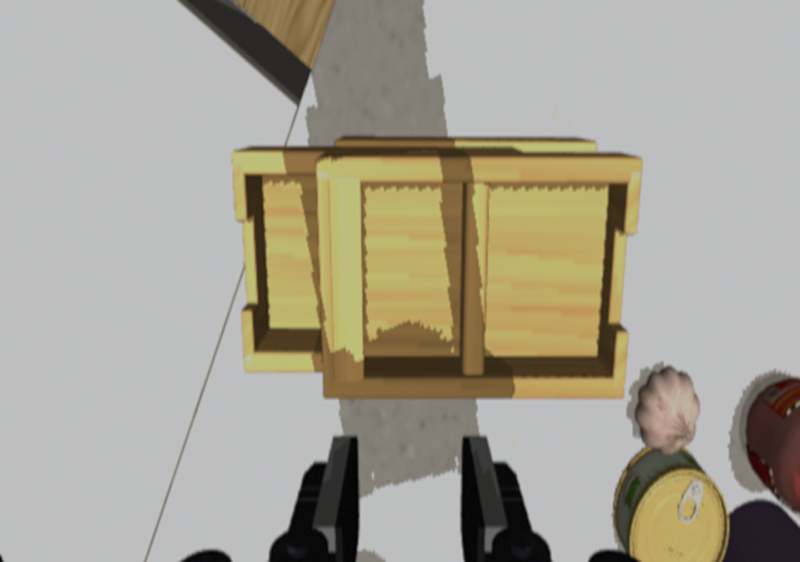

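```bash
python3 - <<'E'
import numpy as np
from ray import *
f=np.load("w6.npz"); q=lambda P:np.array(P)/[1.25,1.875]+[0,60]
S=q([(642,157),(626,397),(324,397),(317,157)]); pose(f,S,139)
D=q([(233,150),(245,372)]); B=q([(597,141),(335,138)])
u=np.array([np.cos(np.radians(75.4)),np.sin(np.radians(75.4))]); v=np.array([-u[1],u[0]])
sb=cast(f,S[2:],139).mean(0); df=cast(f,D,105).mean(0); b=cast(f,B,59)
print("shallow back",sb,"deep front",df,"step",(sb-df)@u)
print("along u: shallow c",cast(f,S,139).mean(0)@u,"deep front->centre",df@u+95,"bottom front/back",b@u,b.mean(0)@u, "earlier deep",np.array([504.5,-10.2])@u,"bottom",np.array([517.8,47.6])@u)
print("across:",cast(f,S,139).mean(0)@v,df@v,"earlier",np.array([504.5,-10.2])@v,"bottom side",b@v,np.array([517.8,47.6])@v)
E
```

```text
centre [520.1  49.1] len 189.2 w 98.7 98.6 yaw 75.29
shallow back [496.03574175 -42.36188863] deep front [480.89052043 -99.90671043] step 59.504297989320335
along u: shallow c 178.64874290992665 deep front->centre 119.53712499697738 bottom front/back [273.29747889  84.27583429] 178.78665659209742 earlier deep 117.2983576947347 bottom 176.58447021322607
across: -490.8768591990719 -490.54558700233906 earlier -490.7803839622343 bottom side [-439.40746796 -437.71343664] -489.0813070231925
```

```bash
python3 -c "
from workcell import *
print(finish_job())"
```

```text
the job is handed in; nothing more can be done
None
```

I stacked the deep tray on the bottom tray and the shallow one on the deep tray, letting go of each before sliding it home; the last view measured both steps at 59–60 mm against the nominal 60 mm. The bottom tray's lip points to the robot's right in the images, not left as the text says, so I oriented the stack by the lip and finger dip; the job is handed in at about 23 s.

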